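# Hold the hidden bolt head while the nut driver runs the nut up

## Robot

A 6-joint arm with a two-finger parallel gripper is mounted at the origin on the work surface. World frame = base frame: x ahead of the robot, y to its left, z up, the work surface at z = 0. Lengths are in m, angles in degrees, forces in N, time in s.
With the tool pointing down it reaches from about 0.375 to 0.9 m from the base axis. Payload 3.1 kg.
Tool frame: the origin (TCP) lies at the very end of the fingers, on their centre line; the grasp point (between the pads) lies 19 mm behind it (bot.hold_point_z is the z of the grasp point in the tool frame, in m); z points along the fingers, y is the direction in which the jaws open and shut (so a half turn about z gives the same grasp; the last joint's range is limited). The gripper opens to 87 mm and grips with 3 to 60 N. Pads are 19 mm wide; open, the fingers measure 117 mm over their backs; the gripper's body (75 mm by 190 mm) begins 51 mm behind the grasp point.
Start: joints at [-10.227, 30.224, 82.088, -0, 67.689, -10.227], TCP at [0.625, 0, 0.223] pointing down, gripper open.
Joint ranges: [-176.69, 176.69], [-43.24, 126.21], [12.49, 139.97], [-82, 262], [0, 151.66], [-163.58, 163.58]. Speed limits (degrees/s): [159.86, 159.86, 180, 180, 180, 180].

## Interface

Orientations are given as a 3x3 rotation matrix whose columns are the frame's x, y, z axes.
In Python, from rig import bot gives the robot as it stands.
- The arm moves only by the tool servo_tool, never from a script. Its argument "increments" is a list of rows, each a list of 3 entries, a list of its own where there are three numbers: the closure, from 0 (fully open) to 1 (shut), then the shift along the tool's x, y, z in mm, then the turn about the tool's z in degrees. In form: [[claw, [x, y, z], turn], ...]. A call has 1 to 5 rows; each row shifts and turns the commanded pose from where the row before left it, along the tool's axes as they then stand; what a row does not reach is not made up. A row lasts 1/8 s, in which the tool goes at most 62.5 mm and 10.7 degrees, less where a joint would pass 70% of its speed; a pose out of reach is approached as far as the arm can. A call with a gripper value outside its range is refused whole. The fingers move at their own pace and stop on an object; the grip force is fixed at half the most. Time passes only in rows, so rows that do not move let the fingers close. It gives the time, the measured TCP pose, the force and the opening at its end, in the units of the state.
- bot.read_state(): the state, without advancing time (a new reading comes with each control period).
- bot.capture(name): name is "scene" or "side" or "wrist"; returns (picture, depth): 480x640x3 uint8, blue, green, red; 480x640 float32, m along the optical axis (not along the pixel's ray), 0 where there is no reading.
- bot.camera_info(name): a dict with "K" (3x3 intrinsics, pixels), "distortion" ([k1, k2, p1, p2, k3] as OpenCV has them; the pictures are not rectified), "R" (3x3) and "t" (3): a world point X has camera coordinates R X + t; the wrist camera has in their place "mount" (4x4, takes a point from camera to tool coordinates, whose origin is the TCP and whose axes are the flange's). Camera axes: x right, y down, z forward; pixel columns grow to the right and rows downward; lengths in m; the calibration is good to about 2 mm. A picture is of the moment at which its call begins: read the wrist's pose just before it. camera_info takes no time and is no camera call.
- bot.hand_in(): hands the job in, once; it reports no verdict.
Trained networks look in the newest picture that a camera, given by its name, has taken for a name from the list of things; names that differ only in an ending like _2 or _b are one class to them, and where a whole thing is asked for, a point or a joint stands for the part that bears it (a point fixed in the world has none). Each returns a list of dicts, best first, with "p" (0 to 1); they miss things now and then, are a little off and sometimes report something else, mostly with a low value. They report only what shows in the picture. A call takes as long as a camera call. They do not tell look-alikes from the thing itself.
- bot.find_in(camera, thing): "bbox" ([left, top, right, bottom] in pixels, round what is visible of it).
- bot.trace(camera, thing): "region" (480x640 bool, what is visible of it) and "bbox" ([left, top, right, bottom] in pixels, round what is visible of it).
The state is a dict: "time_s": time; "joint_positions": joint angles; "qvel": joint speeds; "tau": joint torques, N m; "position": TCP position; "tcp_rot": TCP orientation; "force": force on the tool from outside, world axes, zero at the start; "moment": the same for the moment, N m; "opening": opening from 0.0 (shut) to 1.0 (fully open).
Only numpy, scipy, OpenCV 4.12 (cv2) and the standard library are available. Lean on these libraries where they do the work, as an engineer would, in place of code of your own. Each camera call takes 0.05 s, during which the arm holds its last target.

## Task

The slow bench nut driver is already running, but the bolt through the brass bracket just spins round with its nut. Lift the cracked celluloid lid off the top of the bracket and lay it flat on the green felt mat without dropping it, then reach down into the narrow gap behind the bracket, grip the hidden hexagonal bolt head between the fingers and hold it from turning until the nut has run up tight and the driver's socket has stopped. Finish while still gripping the bolt head, and leave the other things on the table where they are.

Things in the scene. Friction and masses are not known exactly. Their poses are not given: they have to be found in the camera images.
- movement: Musical movement with the bench nut driver, one fixed assembly on a dark base. Origin on the table; its x axis runs level along the bolt, away from the driver; x = 0 is the rear face of the brass bracket (upright plate, x -8 to 0 mm, 76 mm wide, top 125 mm above the table). Behind it the gap is 60 mm wide in x, open above and at both y sides, its floor 10 mm above the table.
- bridge_top (a point): Middle of the top edge of the brass bridge plate that closes the gap, x = 64 mm in the movement's frame: 8 mm thick, 70 mm wide, 125 mm high like the bracket. Beyond it, up to x = 200 mm and 95 mm to either side, lie the pinned cylinder, comb and bell, none above 98 mm. Fixed.
- socket (a point): Middle of the nut driver's steel socket, on the bolt axis, x = -35 mm in the movement's frame: 26 mm in diameter, with one white stripe. It turns slowly from the start and stands still only when the nut is tight on a held bolt. The driver behind it reaches to x = -215 mm; 70 mm wide, up to 125 mm high.
- bolt_head (a point): Centre of the hexagonal steel bolt head in the gap, 95 mm above the table (30 mm below the bracket's top), at x = 15 mm in the movement's frame, whose axes this non-turning frame shares. Head 17 mm across flats, 6 to 24 mm off the bracket, on a collar 14 mm in diameter. Nothing beside or below it: straddle it from above, closing along the movement's y axis, at any angle of the hexagon.
- bolt: The steel bolt, origin on its axis at the bracket's rear face. It turns freely with the nut at about 1.2 rad/s. Thread friction drags it with 0.03 N m; once the nut is tight the driver's slipping clutch pushes it with 0.12 N m, which a grip of 20 N or more holds.
- thread (a joint): How far the nut has been run up on the bolt, rad: 0 loose, 7.0 tight (a hard stop); starts anywhere from 0 to 2. It changes only while the bolt is kept from turning, and then grows at about 0.9 rad/s, so running up takes 5 to 8 s.
- lid: Cracked celluloid case lid, cream with a brown raised border, flat plate 120 x 100 x 5 mm (border 9 mm high), about 0.1 kg, lying loose on the tops of bracket and bridge over the gap, 125 mm above the table. Origin at the centre of its underside, x along the 120 mm side, z up.
- lid_knob (a point): Centre of the lid's brass knob, an upright cylinder 16 mm in diameter and 22 mm high, in the middle of the lid: this point is 16 mm above the lid's underside, 11 mm above the plate. The only grip needed for the lid.
- mat: Green felt mat fixed flat on the table, 200 (x) x 170 (y) x 4 mm, origin at the centre of its underside; free of other things. It lies to the left or to the right of the movement.
- parts_tray: Bystander: fixed wooden parts tray 190 x 150 x 30 mm with clock parts, on the other side of the movement from the mat. Origin at the centre of its underside.
- mallet: Bystander: boxwood mallet lying down, about 215 mm long, 44 mm high. Origin on the table below the middle of the handle.
- gear_puller: Bystander: steel two-jaw gear puller lying flat, 165 x 92 x 20 mm. Origin under its crossbar.
- screwdriver: Bystander: wooden-handled screwdriver, 190 mm long, lying on the table.
- polish_jar: Bystander: amber glass jar with steel cap, 56 mm in diameter, 60 mm high, origin under its centre.
- gear_wheel: Bystander: brass gear wheel lying flat, 68 mm in diameter, 18 mm high, origin under its centre.
- loupe: Bystander: black eye loupe, 38 mm in diameter, 30 mm high, origin under its centre.
There are look-alikes about, which are no part of the job. What is meant by the lid is not purple, and is the smaller of those in its own colour.

How it is judged:
By the outcome, as a careful person would: the job done as asked, in the order asked, and still so for the second after the job is handed in, while the arm keeps its last pose, push and grip.
It also fails if it takes over 58 s, if anything falls off the work surface, if the arm or the gripper's body presses on something with over 40 N, if the wrist force passes 120 N, or if a joint passes its speed limit or range.

## Working session

There is one attempt and no reset: what is moved stays moved. The work goes in short steps, Python scripts to look and compute and a tool call to move; the robot and the scene stay as the last step left them, time stands still between calls to the robot, and variables do not carry over. Pictures are saved under pics/ and viewed, and the job is handed in when it is done.

Besides the shell and the picture viewer there is one more tool, called after ">>>" as name(argument=value, ...), one argument or row to a line, values as JSON. servo_tool: Moves the arm, as the interface text tells. Its arguments: {"type":"object","properties":{"increments":{"type":"array","items":{"type":"array"}}},"required":["increments"]}

```bash
ls; mkdir -p pics
python3 - <<'E'
from rig import bot
import cv2,numpy as np
s=bot.read_state();print({k:np.round(v,3).tolist() for k,v in s.items()},bot.hold_point_z)
for n in("scene","side","wrist"):
    p,d=bot.capture(n);cv2.imwrite(f"pics/{n}0.png",p);np.save(f"pics/{n}0.npy",d)
    ci=bot.camera_info(n);print(n,{k:np.round(v,4).tolist() for k,v in ci.items()})
    for th in("lid","lid_knob") :
        print(th,[(round(r['p'],2),np.round(r['bbox']).tolist()) for r in bot.find_in(n,th)])
print(bot.read_state()['time_s'])
E
```

```text
pics
{'time_s': 0.0, 'joint_positions': [-10.227, 30.278, 82.156, 0.0, 67.688, -10.227], 'qvel': [-0.039, 0.09, -0.027, -0.044, 0.071, -0.114], 'tau': [-0.001, -44.005, -17.659, 0.063, 0.058, -0.0], 'position': [0.624, 0.0, 0.222], 'tcp_rot': [[0.0, 1.0, -0.002], [1.0, -0.0, 0.0], [0.0, -0.002, -1.0]], 'force': [-0.531, -0.074, 0.748], 'moment': [0.007, 0.033, -0.053], 'opening': 1.0} -0.0187
scene {'K': [[528.6353, 0.0, 325.5451], [0.0, 528.6353, 238.2135], [0.0, 0.0, 1.0]], 'distortion': [-0.0097, 0.0, 0.0, 0.0, 0.0], 'R': [[0.8656, 0.5006, -0.0135], [0.3902, -0.6912, -0.6082], [-0.3138, 0.5212, -0.7936]], 't': [-0.3841, -0.1077, 1.5844]}
lid [(0.79, [280.0, 140.0, 346.0, 188.0]), (0.71, [148.0, 283.0, 199.0, 323.0]), (0.63, [344.0, 223.0, 392.0, 262.0])]
lid_knob [(0.95, [341.0, 224.0, 391.0, 261.0]), (0.72, [150.0, 283.0, 195.0, 326.0]), (0.56, [280.0, 143.0, 342.0, 188.0])]
side {'K': [[473.2787, 0.0, 313.8075], [0.0, 473.2787, 241.9075], [0.0, 0.0, 1.0]], 'distortion': [-0.1101, 0.0, 0.0, 0.0, 0.0], 'R': [[0.9813, -0.1923, 0.0048], [-0.1081, -0.5718, -0.8132], [0.1591, 0.7975, -0.5819]], 't': [-0.4162, 0.1449, 1.2379]}
lid [(0.85, [329.0, 216.0, 387.0, 248.0]), (0.7, [210.0, 210.0, 256.0, 243.0]), (0.56, [190.0, 353.0, 258.0, 414.0])]
lid_knob [(0.79, [329.0, 210.0, 388.0, 245.0]), (0.76, [211.0, 208.0, 253.0, 241.0]), (0.75, [192.0, 354.0, 260.0, 416.0])]
wrist {'K': [[362.9929, 0.0, 321.437], [0.0, 362.9929, 237.3388], [0.0, 0.0, 1.0]], 'distortion': [-0.0729, 0.0, 0.0, 0.0, 0.0], 'mount': [[-0.0003, -0.9662, -0.2579, 0.0705], [1.0, -0.0003, -0.0003, -0.0011], [0.0003, -0.2579, 0.9662, -0.162], [0.0, 0.0, 0.0, 1.0]]}
lid [(0.86, [106.0, 98.0, 322.0, 290.0])]
lid_knob [(0.65, [109.0, 98.0, 319.0, 289.0])]
0.45
```

View pics/scene0.png

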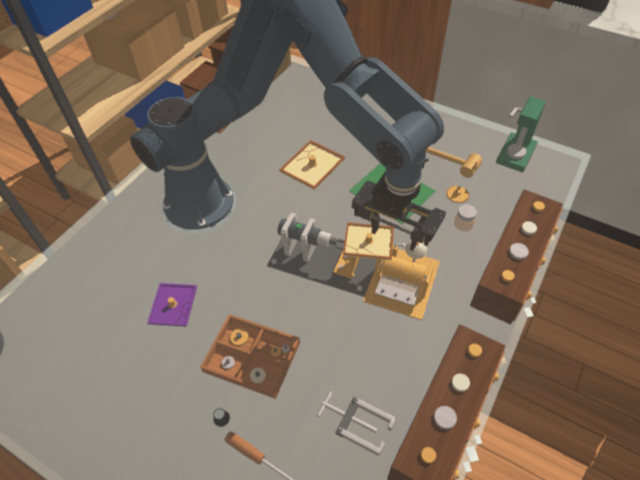

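View pics/side0.png

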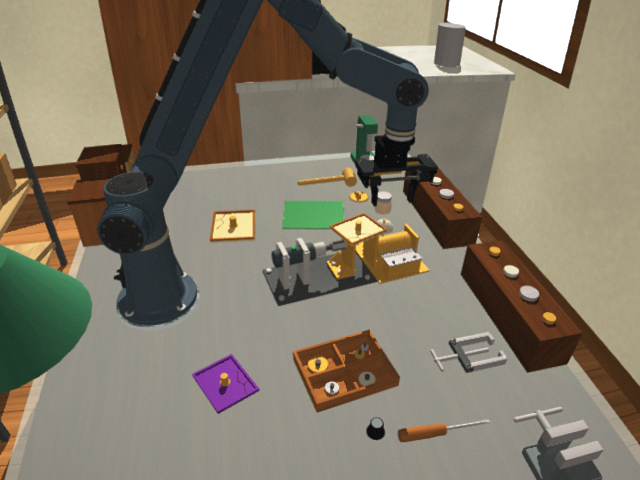

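View pics/wrist0.png

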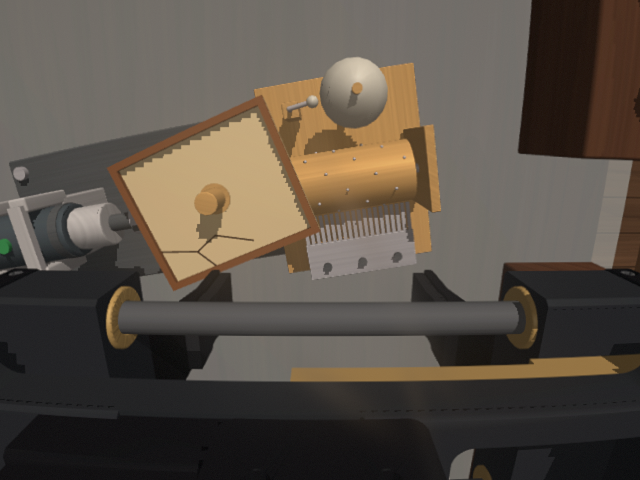

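Three look-alike lids in the scene picture: cream with knob at (312,164), lying on the table and larger; cream at (369,241), on the bracket and bridge; and purple at (172,304). The one at (369,241) fits, being cream and the smaller of the two. I'll measure the sizes and confirm in a crop.

```bash
cat > h.py <<'E'
from rig import bot
import cv2,numpy as np
def pts(n,d,mask,st=None):
    ci=bot.camera_info(n);K=np.array(ci["K"]);D=np.array(ci["distortion"])
    v,u=np.nonzero(mask&(d>0));z=d[v,u]
    q=cv2.undistortPoints(np.c_[u,v].astype(float)[:,None],K,D)[:,0]
    P=np.c_[q*z[:,None],z]
    if n=="wrist":
        M=np.array(ci["mount"]);P=P@M[:3,:3].T+M[:3,3]
        P=P@np.array(st["tcp_rot"]).T+np.array(st["position"])
    else: P=(P-np.array(ci["t"]))@np.array(ci["R"])
    return P,np.c_[u,v]
def proj(n,X,st=None):
    ci=bot.camera_info(n);K=np.array(ci["K"]);D=np.array(ci["distortion"]);X=np.atleast_2d(X)
    if n=="wrist":
        M=np.array(ci["mount"]);X=(X-np.array(st["position"]))@np.array(st["tcp_rot"]);C=(X-M[:3,3])@M[:3,:3]
    else: C=X@np.array(ci["R"]).T+np.array(ci["t"])
    return cv2.projectPoints(C,np.zeros(3),np.zeros(3),K,D)[0][:,0]
def rect(P): 
    (c,s,a)=cv2.minAreaRect((P[:,:2]*1000).astype(np.float32));return np.round(c,1),np.round(s,1),round(a,1)
E
python3 - <<'E'
from h import *
S={}
for n in("scene","side","wrist"):
    st=bot.read_state();p,d=bot.capture(n);S[n]=(p,d)
    P,uv=pts(n,d,np.ones_like(d,bool),st)
    np.savez(f"pics/c_{n}.npz",P=P,uv=uv,p=p)
    for th in("lid","mat","movement","parts_tray"):
        for r in bot.trace(n,th)[:3]:
            if r['p']<.4: continue
            Q,_=pts(n,d,cv2.erode(r['region'].astype(np.uint8),np.ones((2,2)))>0,st)
            zz=np.percentile(Q[:,2],[5,50,95]).round(3)
            Q=Q[abs(Q[:,2]-zz[1])<.02]
            print(n,th,round(r['p'],2),np.round(r['bbox']).tolist(),'z',zz,*rect(Q))
p=S["wrist"][0];cv2.imwrite("pics/crop1.png",cv2.resize(p[60:310,80:460],None,fx=2,fy=2))
E
```

```text
scene lid 0.83 [280.0, 142.0, 346.0, 190.0] z [0.003 0.008 0.016] [222.9 298.7] [168.3 139.7] 84.1
scene lid 0.69 [341.0, 223.0, 394.0, 261.0] z [0.127 0.131 0.137] [553.   30.5] [117.6 104.4] 23.0
scene lid 0.58 [146.0, 284.0, 201.0, 324.0] z [0.001 0.005 0.011] [ 168.3 -312.4] [101.5 122.2] 26.4
scene mat 0.75 [350.0, 164.0, 437.0, 225.0] z [-0.     0.004  0.009] [487.8 323.5] [171.6 199. ] 78.7
scene movement 0.98 [265.0, 212.0, 437.0, 320.0] z [0.007 0.02  0.115] [516.   30.5] [432.  221.5] 8.1
scene parts_tray 0.96 [201.0, 312.0, 299.0, 401.0] z [0.003 0.009 0.03 ] [ 430.6 -330.7] [189.1 154.5] 9.5
side lid 0.94 [189.0, 353.0, 259.0, 412.0] z [0.001 0.004 0.009] [ 166.2 -316.5] [ 99.7 121.4] 26.2
side lid 0.7 [209.0, 210.0, 258.0, 244.0] z [0.002 0.007 0.015] [220.5 297. ] [169.8 135.1] 86.2
side lid 0.58 [330.0, 214.0, 388.0, 245.0] z [0.127 0.13  0.136] [550.6  27. ] [122.9 103.1] 23.5
side mat 0.75 [280.0, 200.0, 345.0, 232.0] z [0.001 0.004 0.007] [485.7 318. ] [176.6 196.4] 79.0
side movement 0.64 [260.0, 222.0, 432.0, 305.0] z [0.007 0.024 0.113] [513.4  12.2] [438.8 185.9] 8.1
side parts_tray 0.96 [290.0, 332.0, 401.0, 413.0] z [0.003 0.011 0.029] [ 426.8 -334. ] [191.  153.1] 9.8
wrist lid 0.65 [106.0, 98.0, 322.0, 289.0] z [0.129 0.13  0.135] [548.1  31.1] [120.4  99.5] 22.7
wrist movement 0.69 [0.0, 57.0, 441.0, 279.0] z [0.01  0.061 0.117] [520.6  21.1] [382.4 184.6] 9.1
```

View pics/crop1.png

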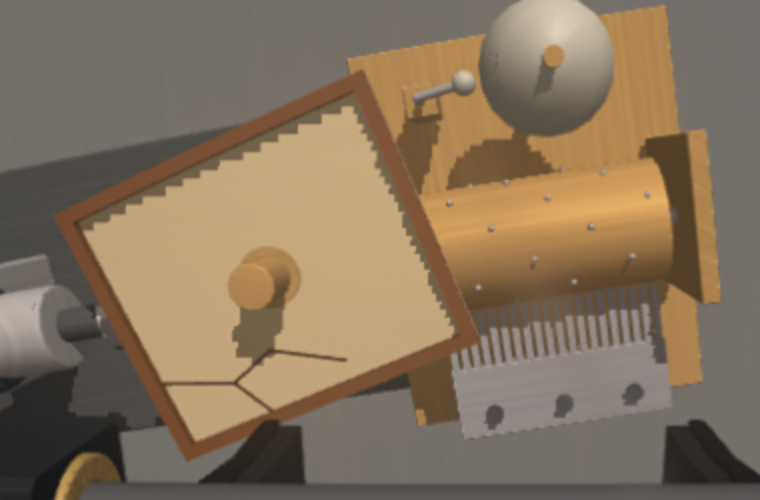

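The crop confirms it: a cream 120×100 mm cracked lid with its knob at crop (262,282). The larger cream one measures 168×140 mm and the third is purple. Next I measure the knob and the movement's yaw.

Run:
```python
from h import *
for n in("wrist","scene","side"):
    c=np.load(f"pics/c_{n}.npz");P=c["P"]
    m=(np.hypot(P[:,0]-.55,P[:,1]-.03)<.03)
    k=P[m&(P[:,2]>.146)&(P[:,2]<.156)];print(n,"knob",len(k),rect(k) if len(k)>3 else'',k[:,2].max() if len(k) else '')
    # base
    u=c["uv"];bgr=c["p"][u[:,1],u[:,0]].astype(float)
    b=P[(P[:,2]>.006)&(P[:,2]<.014)&(P[:,0]>.3)&(P[:,0]<.78)&(abs(P[:,1]-.02)<.16)];print("base",rect(b))
    for lo,hi in((.10,.122),(.06,.10)):
      q=P[(P[:,2]>lo)&(P[:,2]<hi)&(P[:,0]>.3)&(P[:,0]<.78)&(abs(P[:,1]-.02)<.13)];print(lo,len(q),rect(q))
```

```text
wrist knob 506 (array([548.3,  31.8]), array([15.6, 15.7]), 80.6) 0.15401999169472996
base (array([513.1,  15.5]), array([429.5, 190.5]), 9.6)
0.1 5644 (array([ 4.075e+02, -1.000e-01]), array([138.7,  66.1]), 1.9)
0.06 18310 (array([523.8,  22.4]), array([389.8, 186.3]), 9.1)
scene knob 32 (array([551. ,  30.9]), array([12.7, 16.2]), 27.2) 0.154271788445991
base (array([539.8,  19.2]), array([480.1, 313.6]), 1.6)
0.1 849 (array([514.6,  21.5]), array([409.1,  96.6]), 14.2)
0.06 2033 (array([518.6,  11.8]), array([410.6, 175.4]), 9.8)
side knob 24 (array([549.1,  29.9]), array([18.7, 13.4]), 63.2) 0.15506733958568839
base (array([514.3,  12.1]), array([436.8, 182.5]), 8.1)
0.1 789 (array([4.534e+02, 4.000e-01]), array([286.5,  70.4]), 8.0)
0.06 1792 (array([516.8,  14.7]), array([414.8, 181.2]), 9.6)
```

>>> servo_tool(
  increments=[
    [0.5, [15, -37, 0], 0],
    [0.5, [16.5, -38.5, 0], 0],
    [0.5, [0, 0, -5], 0],
    [0.5, [0, 0, 20], 0],
    [0.5, [0, 0, 20], 0],
  ],
)

```text
time_s: 1.82
position: [0.5512, 0.0311, 0.188]
tcp_rot: [[-0.0, 1.0, 0.004], [1.0, 0.0, -0.001], [-0.001, 0.004, -1.0]]
force: [-0.3, -0.0, -0.2]
opening: 0.546
```

Run:
```python
from h import *
s=bot.read_state();print({k:np.round(s[k],3).tolist() for k in("time_s","position","tcp_rot","force","opening")})
p,d=bot.capture("wrist");cv2.imwrite("pics/w2.png",p)
P,uv=pts("wrist",d,np.ones_like(d,bool),s)
k=P[(np.hypot(P[:,0]-.55,P[:,1]-.03)<.015)&(P[:,2]>.146)&(P[:,2]<.156)];print(rect(k))
```

```text
{'time_s': 1.825, 'position': [0.551, 0.031, 0.188], 'tcp_rot': [[-0.0, 1.0, 0.004], [1.0, 0.0, -0.001], [-0.001, 0.004, -1.0]], 'force': [-0.344, -0.038, -0.207], 'opening': 0.546}
(array([547.6,  31.6]), array([15.5, 15.2]), 71.5)
```

View pics/w2.png

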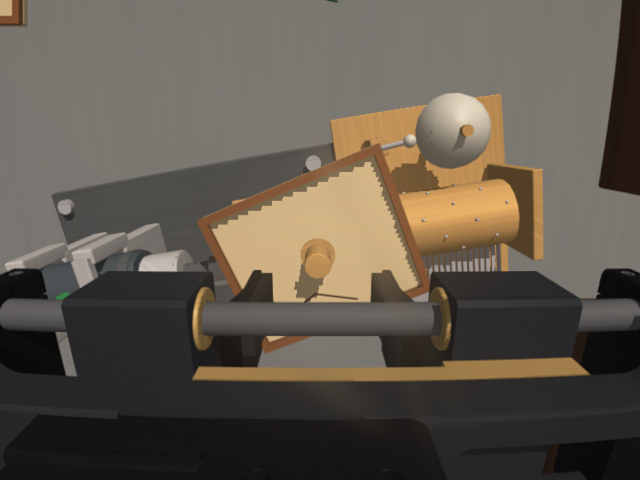

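Knob at (318,258) sits midway between the fingers. Descending.

>>> servo_tool(
  increments=[
    [0.5, [0.3, 0, 20], 0],
    [0.5, [0, 0, 20], 0],
    [0.5, [0, 0, 10], 0],
    [0.5, [0, 0, 4], 0],
    [0.5, [0, 0, 0], 0],
  ],
)

```text
time_s: 2.5
position: [0.55, 0.0317, 0.1338]
tcp_rot: [[0.0, 1.0, 0.001], [1.0, -0.0, -0.0], [-0.0, 0.001, -1.0]]
force: [-0.2, -0.0, 0.2]
opening: 0.498
```

>>> servo_tool(
  increments=[
    [0.7, [0, 0, 0], 0],
    [0.85, [0, 0, 0], 0],
    [1, [0, 0, 0], 0],
    [1, [0, 0, 0], 0],
    [1, [0, 0, 0], 0],
  ],
)

```text
time_s: 3.12
position: [0.5495, 0.0319, 0.1338]
tcp_rot: [[-0.0, 1.0, 0.0], [1.0, 0.0, 0.0], [0.0, 0.0, -1.0]]
force: [-0.5, 0.4, 1.9]
opening: 0.176
```

>>> servo_tool(
  increments=[
    [1, [0, 0, 0], 0],
    [1, [0, 0, -3], 0],
    [1, [0, 0, -6], 0],
    [1, [0, 0, -10], 0],
    [1, [0, 0, -15], 0],
  ],
)

```text
time_s: 3.75
position: [0.5493, 0.0318, 0.1682]
tcp_rot: [[0.0, 1.0, -0.001], [1.0, -0.0, 0.0], [0.0, -0.001, -1.0]]
force: [0.5, 0.2, -0.9]
opening: 0.169
```

Run:
```python
from h import *
s=bot.read_state();print({k:np.round(s[k],3).tolist() for k in("time_s","position","tcp_rot","force","moment","opening")})
for n in("wrist","side"):
  s=bot.read_state();p,d=bot.capture(n);cv2.imwrite(f"pics/{n}3.png",p if n=="wrist" else cv2.resize(p[150:320,220:460],None,fx=3,fy=3))
  P,uv=pts(n,d,np.ones_like(d,bool),s)
  # lid plane
  m=(np.hypot(P[:,0]-.55,P[:,1]-.04)<.06)&(P[:,2]>.14)&(P[:,2]<.19);Q=P[m];print(n,len(Q),np.linalg.lstsq(np.c_[Q[:,:2]-[.55,.03],np.ones(len(Q))],Q[:,2],rcond=None)[0])
```

```text
{'time_s': 3.75, 'position': [0.549, 0.032, 0.168], 'tcp_rot': [[0.0, 1.0, -0.001], [1.0, -0.0, 0.0], [0.0, -0.001, -1.0]], 'force': [0.485, 0.231, -0.913], 'moment': [-0.007, 0.008, 0.015], 'opening': 0.169}
wrist 22838 [-8.97696936e-05 -2.19456238e-02  1.66627171e-01]
side 725 [0.00631219 0.00417368 0.16896092]
```

View pics/wrist3.png

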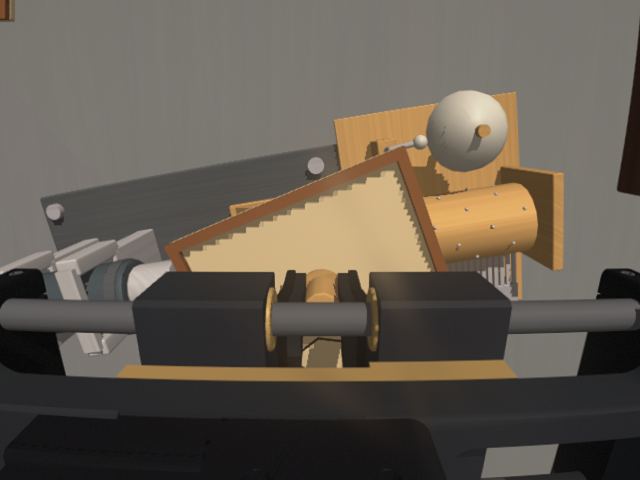

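View pics/side3.png

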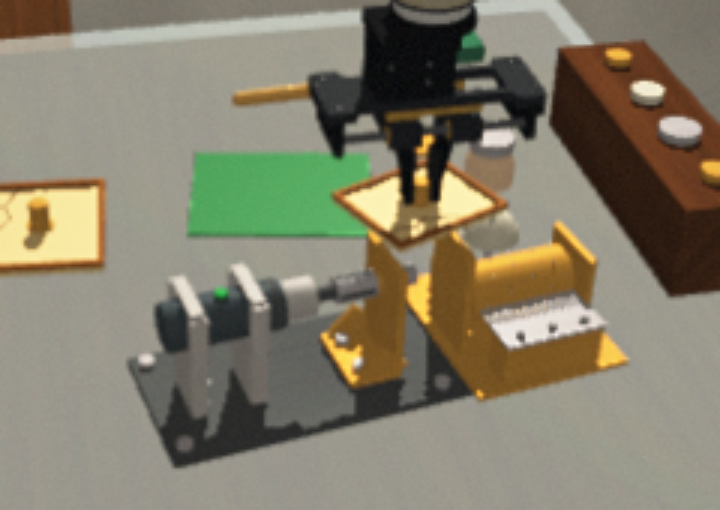

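The lid hangs level in the grip (side crop (420,200)), clear of the bracket. Carrying it to the mat.

>>> servo_tool(
  increments=[
    [1, [10, 0, -15], 0],
    [1, [30, -7, -5], 0],
    [1, [45, -10, 0], 0],
    [1, [50, -11, 0], 0],
    [1, [50, -11, 0], 0],
  ],
)

```text
time_s: 4.47
position: [0.51, 0.2188, 0.1883]
tcp_rot: [[0.0, 1.0, 0.001], [1.0, -0.0, 0.0], [0.0, 0.001, -1.0]]
force: [-0.0, -0.3, -0.8]
opening: 0.172
```

>>> servo_tool(
  increments=[
    [1, [50, -11, 0], 0],
    [1, [34, -8, 0], 0],
    [1, [15, -3, 0], 0],
    [1, [4, -1, 0], 4],
    [1, [0, 0, 0], 8],
  ],
)

```text
time_s: 5.1
position: [0.4874, 0.3198, 0.1878]
tcp_rot: [[0.212, 0.977, -0.0], [0.977, -0.212, -0.0], [-0.0, 0.0, -1.0]]
force: [-0.0, -0.8, -1.9]
opening: 0.177
```

>>> servo_tool(
  increments=[
    [1, [0, 0, 0], 8],
    [1, [0, 0, 0], 8],
    [1, [0, 0, 0], 6],
    [1, [0, 0, 0], 0],
    [1, [0, 0, 0], 0],
  ],
)

```text
time_s: 5.72
position: [0.4876, 0.3194, 0.1877]
tcp_rot: [[0.558, 0.83, 0.0], [0.83, -0.558, -0.0], [-0.0, 0.0, -1.0]]
force: [-0.2, 0.2, -0.5]
opening: 0.173
```

Run:
```python
from h import *
s=bot.read_state();print({k:np.round(s[k],4).tolist() for k in("time_s","position","tcp_rot","force","moment","opening")})
for n in("wrist","scene"):
  s=bot.read_state();p,d=bot.capture(n);cv2.imwrite(f"pics/{n}4.png",p)
  P,uv=pts(n,d,np.ones_like(d,bool),s)
  for th in("mat","lid"):
   for r in bot.trace(n,th)[:2]:
    Q,_=pts(n,d,cv2.erode(r['region'].astype(np.uint8),np.ones((2,2)))>0,s);print(n,th,r['p'],np.percentile(Q[:,2],[5,50,95]).round(3),rect(Q))
```

```text
{'time_s': 5.725, 'position': [0.4876, 0.3194, 0.1877], 'tcp_rot': [[0.5585, 0.8295, 0.0], [0.8295, -0.5585, -0.0002], [-0.0001, 0.0001, -1.0]], 'force': [-0.1779, 0.1567, -0.4961], 'moment': [0.043, 0.0404, 0.0075], 'opening': 0.1734}
wrist mat 0.75 [0.003 0.004 0.005] (array([493.9, 379.7]), array([ 55.3, 202.8]), 78.5)
wrist lid 0.84 [0.183 0.184 0.189] (array([486.8, 321.8]), array([ 95.1, 120.1]), 78.8)
wrist lid 0.58 [0.006 0.007 0.014] (array([313.3, 341.7]), array([325.1,  83.2]), 3.7)
scene mat 0.68 [0.007 0.023 0.117] (array([513.7,  25.7]), array([434.7, 215.1]), 9.5)
scene mat 0.67 [-0.     0.004  0.009] (array([488.5, 322.9]), array([175., 200.]), 76.8)
scene lid 0.9 [0.003 0.008 0.016] (array([223.7, 299.1]), array([168.4, 136.5]), 84.0)
scene lid 0.8 [0.181 0.185 0.19 ] (array([490.9, 315.3]), array([ 97.5, 121.1]), 79.9)
```

View pics/wrist4.png

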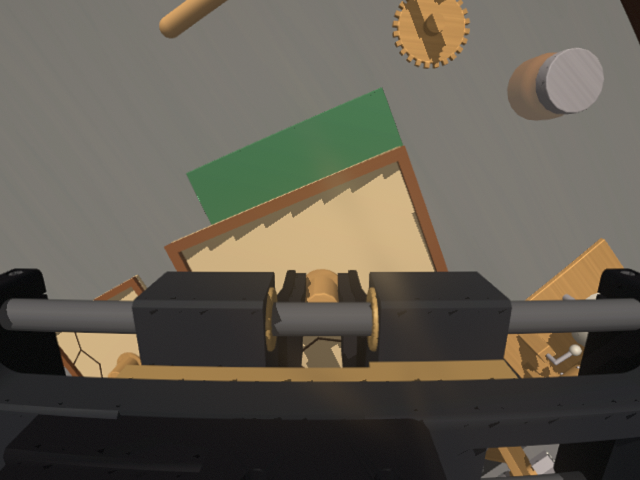

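View pics/scene4.png

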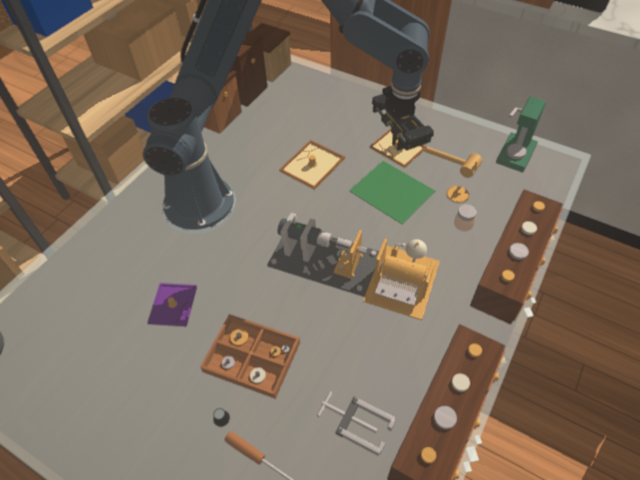

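The wrist view shows the lid level and square with the mat, its border at (290,200) and the mat visible beyond it. The scene view shows the gap uncovered at (365,255). Lowering.

>>> servo_tool(
  increments=[
    [1, [0, 0, 20], 0],
    [1, [0, 0, 40], 0],
    [1, [0, 0, 45], 0],
    [1, [0, 0, 35], 0],
    [1, [0, 0, 18], 0],
  ],
)

```text
time_s: 6.65
position: [0.4866, 0.3195, 0.0276]
tcp_rot: [[0.559, 0.829, -0.003], [0.829, -0.559, -0.001], [-0.002, -0.002, -1.0]]
force: [0.2, 0.2, -1.0]
opening: 0.174
```

>>> servo_tool(
  increments=[
    [1, [0, 0, 8], 0],
    [1, [0, 0, 4], 0],
    [1, [0, 0, 2], 0],
    [1, [0, 0, 1.5], 0],
    [1, [0, 0, 0.5], 0],
  ],
)

```text
time_s: 7.28
position: [0.4878, 0.32, 0.0141]
tcp_rot: [[0.559, 0.829, 0.001], [0.829, -0.559, 0.0], [0.001, 0.001, -1.0]]
force: [-0.7, 0.1, -0.6]
opening: 0.173
```

>>> servo_tool(
  increments=[
    [1, [0, 0, 0.7], 0],
    [1, [0, 0, 0], 0],
  ],
)

```text
time_s: 7.52
position: [0.4875, 0.3198, 0.0129]
tcp_rot: [[0.559, 0.829, 0.0], [0.829, -0.559, 0.0], [0.0, 0.0, -1.0]]
force: [0.5, -0.2, -0.6]
opening: 0.176
```

>>> servo_tool(
  increments=[
    [1, [0, 0, 0.7], 0],
    [1, [0, 0, 0], 0],
  ],
)

```text
time_s: 7.78
position: [0.4875, 0.3199, 0.0128]
tcp_rot: [[0.559, 0.829, 0.0], [0.829, -0.559, 0.0], [0.0, 0.0, -1.0]]
force: [-1.1, -1.0, 5.2]
opening: 0.172
```

Run:
```python
from h import *
s=bot.read_state();print({k:np.round(s[k],4).tolist() for k in("time_s","position","force","moment","opening")})
n="wrist";p,d=bot.capture(n)
for r in bot.trace(n,"lid")[:1]:
    Q,_=pts(n,d,cv2.erode(r['region'].astype(np.uint8),np.ones((7,7)))>0,s);print(r['p'],np.percentile(Q[:,2],[5,25,50,75,95]).round(4),rect(Q))
```

```text
{'time_s': 7.775, 'position': [0.4875, 0.3199, 0.0128], 'force': [-1.1248, -0.9891, 5.1841], 'moment': [-0.0895, 0.2018, 0.0121], 'opening': 0.1721}
0.75 [0.008  0.0087 0.0092 0.0099 0.0135] (array([487., 323.]), array([ 92.1, 117.3]), 79.3)
```

The lid is in contact at 5 N, flat at about 9 mm. Releasing part-way so the fingers stay clear of the border, then rising.

>>> servo_tool(
  increments=[
    [0.8, [0, 0, 0], 0],
    [0.6, [0, 0, 0], 0],
    [0.5, [0, 0, 0], 0],
    [0.5, [0, 0, -6], 0],
    [0.5, [0, 0, -20], 0],
  ],
)

```text
time_s: 8.5
position: [0.4867, 0.3194, 0.0376]
tcp_rot: [[0.559, 0.829, -0.002], [0.829, -0.559, -0.001], [-0.002, -0.001, -1.0]]
force: [0.3, 0.1, 0.3]
opening: 0.485
```

>>> servo_tool(
  increments=[
    [0.5, [0, 0, -35], 0],
    [0.5, [0, 0, -45], 0],
    [0.5, [0, 0, -45], 0],
    [0.4, [0, 0, -45], 0],
    [0.3, [0, 0, -30], 0],
  ],
)

```text
time_s: 9.12
position: [0.488, 0.3201, 0.241]
tcp_rot: [[0.559, 0.829, 0.003], [0.829, -0.559, 0.001], [0.003, 0.002, -1.0]]
force: [-0.4, 0.4, 0.1]
opening: 0.633
```

Run:
```python
from h import *
s=bot.read_state();print({k:np.round(s[k],4).tolist() for k in("time_s","position","tcp_rot","joint_positions","force","opening")})
for n in("wrist","scene","side"):
  s=bot.read_state();p,d=bot.capture(n);cv2.imwrite(f"pics/{n}5.png",p if n=="wrist" else cv2.resize(p[130:310,240:480],None,fx=3,fy=3))
  P,uv=pts(n,d,np.ones_like(d,bool),s);np.savez(f"pics/d_{n}.npz",P=P,uv=uv,p=p)
  for th in("mat","lid"):
   for r in bot.trace(n,th)[:3]:
    Q,_=pts(n,d,cv2.erode(r['region'].astype(np.uint8),np.ones((3,3)))>0,s);print(n,th,r['p'],np.percentile(Q[:,2],[5,50,95]).round(3),rect(Q))
  for th in("bolt_head",'bolt'): print(th,[(round(r['p'],2),np.round(r['bbox']).tolist()) for r in bot.find_in(n,th)])
  # top edges of bracket/bridge near z=.125
  m=(P[:,2]>.119)&(P[:,2]<.131)&(P[:,0]>.45)&(P[:,0]<.65)&(abs(P[:,1]-.03)<.09);Q=P[m];print("tops",len(Q))
  if len(Q)>20:
    c,l,ce=cv2.kmeans(Q[:,:2].astype(np.float32),2,None,(3,50,1e-5),5,0)[0:3]
    for i in(0,1): print(rect(Q[l[:,0]==i]),(l==i).sum())
```

```text
{'time_s': 9.125, 'position': [0.488, 0.3201, 0.241], 'tcp_rot': [[0.5591, 0.8291, 0.0032], [0.8291, -0.5591, 0.0014], [0.0029, 0.0019, -1.0]], 'joint_positions': [22.2985, 25.7405, 87.1318, 0.0025, 66.9286, 56.2936], 'force': [-0.352, 0.3522, 0.1302], 'opening': 0.6331}
wrist mat 0.83 [0.003 0.004 0.005] (array([483. , 324.1]), array([167.9, 197.9]), 78.8)
wrist lid 0.96 [0.008 0.009 0.014] (array([486. , 319.3]), array([ 98.1, 118.6]), 78.6)
wrist lid 0.6 [0.005 0.012 0.013] (array([287.7, 372.9]), array([ 9.6, 17.7]), 46.1)
bolt_head [(0.76, [516.0, 229.0, 604.0, 299.0])]
bolt [(0.24, [517.0, 226.0, 601.0, 295.0])]
tops 0
scene mat 0.66 [0.    0.005 0.009] (array([487.3, 323. ]), array([168.6, 194.2]), 78.0)
scene lid 0.92 [0.005 0.01  0.016] (array([491.9, 320.2]), array([108.1, 118.4]), 80.1)
scene lid 0.87 [0.001 0.005 0.01 ] (array([ 167.6, -313.5]), array([ 95.2, 119.5]), 25.9)
scene lid 0.59 [0.096 0.102 0.106] (array([543.7,  17.6]), array([12.9, 10.3]), 23.0)
bolt_head [(0.57, [268.0, 212.0, 442.0, 321.0])]
bolt [(0.4, [362.0, 243.0, 367.0, 253.0])]
tops 173
(array([522.9,  17.3]), array([ 8.9, 79.1]), 9.1) 93
(array([590.1,  28.1]), array([ 8.8, 71.6]), 8.6) 80
side mat 0.63 [0.001 0.004 0.007] (array([484.6, 320.9]), array([172.5, 194.1]), 78.6)
side mat 0.61 [0.012 0.039 0.059] (array([714.6, 296.5]), array([42.6, 49.6]), 7.5)
side lid 0.92 [0.002 0.004 0.01 ] (array([ 165.2, -315.8]), array([ 96.3, 121.6]), 26.2)
side lid 0.8 [0.003 0.007 0.015] (array([220.5, 296.9]), array([167.7, 131.5]), 85.0)
side lid 0.72 [0.006 0.01  0.017] (array([487.3, 317.7]), array([108.2, 111.6]), 77.2)
bolt_head [(0.76, [263.0, 220.0, 428.0, 306.0])]
bolt [(0.27, [291.0, 331.0, 399.0, 413.0])]
tops 137
(array([587.5,  25.7]), array([ 9.8, 69.8]), 9.2) 66
(array([520.1,  16.3]), array([10.3, 78.8]), 8.6) 71
```

View pics/wrist5.png

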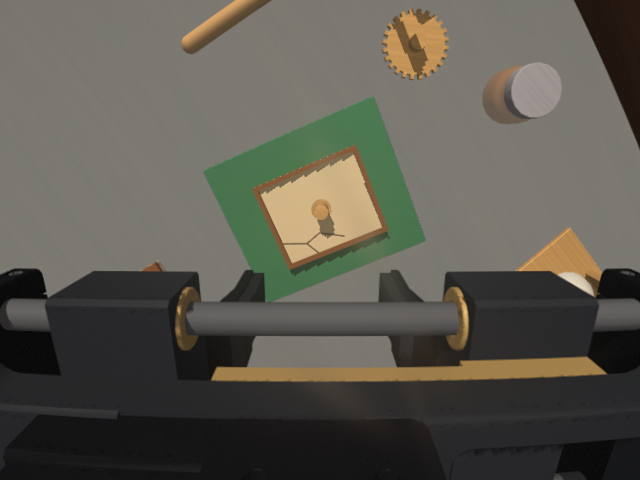

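View pics/scene5.png

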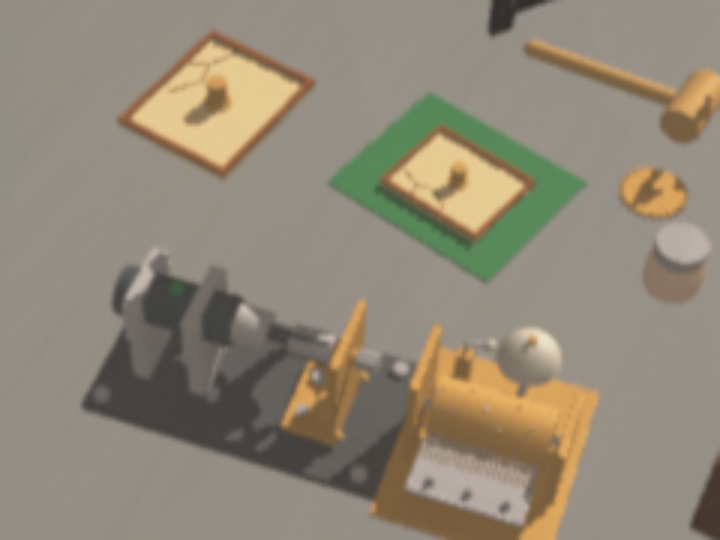

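View pics/side5.png

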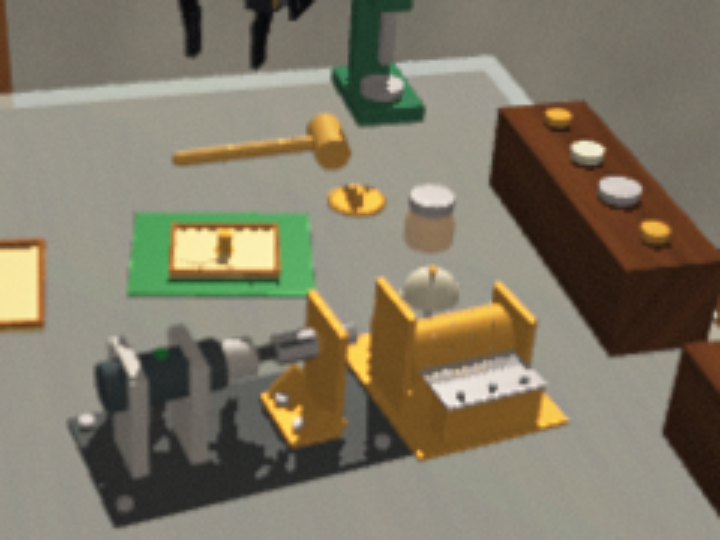

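The lid lies flat and well inside the mat (scene crop (457,185), wrist (320,207)), and the bracket and bridge tops are measured. Moving over the gap and turning.

>>> servo_tool(
  increments=[
    [0.2, [-20, 19, 0], 0],
    [0.1, [-34, 33, 0], 0],
    [0, [-37, 36, 0], 0],
    [0, [-37, 36, 0], 0],
    [0, [-37, 36, 0], 0],
  ],
)

```text
time_s: 10.5
position: [0.5282, 0.092, 0.2383]
tcp_rot: [[0.559, 0.829, 0.001], [0.829, -0.559, 0.0], [0.0, 0.001, -1.0]]
force: [1.0, -0.1, 0.4]
opening: 0.994
```

>>> servo_tool(
  increments=[
    [0, [-30, 29, 0], 0],
    [0, [-18, 16, 0], 0],
    [0, [-6.3, 6.3, 0], 4],
    [0, [0, 0, 0], 9],
    [0, [0, 0, 0], 9],
  ],
)

```text
time_s: 11.12
position: [0.5401, 0.0195, 0.2382]
tcp_rot: [[0.832, 0.554, 0.0], [0.554, -0.832, 0.0], [0.0, 0.0, -1.0]]
force: [0.0, -0.1, 0.2]
opening: 1.001
```

>>> servo_tool(
  increments=[
    [0, [0, 0, 0], 9],
    [0, [0, 0, 0], 9],
    [0, [0, 0, 0], 7],
    [0, [0, 0, 0], 0],
    [0, [0, 0, 0], 0],
  ],
)

```text
time_s: 11.75
position: [0.54, 0.0199, 0.2382]
tcp_rot: [[0.987, 0.158, 0.0], [0.158, -0.987, -0.0], [0.0, 0.0, -1.0]]
force: [-0.4, -0.0, 0.3]
opening: 1.004
```

```bash
cat > m.py <<'E'
from h import *
import sys
s=bot.read_state();print({k:np.round(s[k],4).tolist() for k in("time_s","position","tcp_rot","joint_positions","force","opening")})
n="wrist";p,d=bot.capture(n);cv2.imwrite(f"pics/wrist{sys.argv[1]}.png",p)
P,uv=pts(n,d,np.ones_like(d,bool),s);np.savez(f"pics/e.npz",P=P,uv=uv,p=p,d=d)
m=(P[:,2]>.119)&(P[:,2]<.131)&(P[:,0]>.45)&(P[:,0]<.65)&(abs(P[:,1]-.03)<.09);Q=P[m];print("tops",len(Q))
if len(Q)>20:
    l=cv2.kmeans(Q[:,:2].astype(np.float32),2,None,(3,50,1e-5),5,0)[1]
    for i in(0,1): print(rect(Q[l[:,0]==i]),(l==i).sum())
m=(P[:,2]>.09)&(P[:,2]<.108)&(np.hypot(P[:,0]-.542,P[:,1]-.02)<.022);print("head",rect(P[m]),m.sum(),P[m][:,2].max())
E
python3 m.py 6
```

```text
{'time_s': 11.75, 'position': [0.54, 0.0199, 0.2382], 'tcp_rot': [[0.9874, 0.1582, 0.0001], [0.1582, -0.9874, -0.0], [0.0001, 0.0001, -1.0]], 'joint_positions': [-9.744, 22.6065, 93.2256, -0.0019, 64.1633, 71.1517], 'force': [-0.369, -0.0047, 0.337], 'opening': 1.0039}
tops 2100
(array([519.2,  17.3]), array([ 8.4, 75.5]), 9.1) 1077
(array([586.5,  28.4]), array([ 7.6, 70.5]), 9.1) 1023
head (array([535.3,  19. ]), array([25.8, 22. ]), 9.2) 730 0.10793657972716211
```

View pics/wrist6.png

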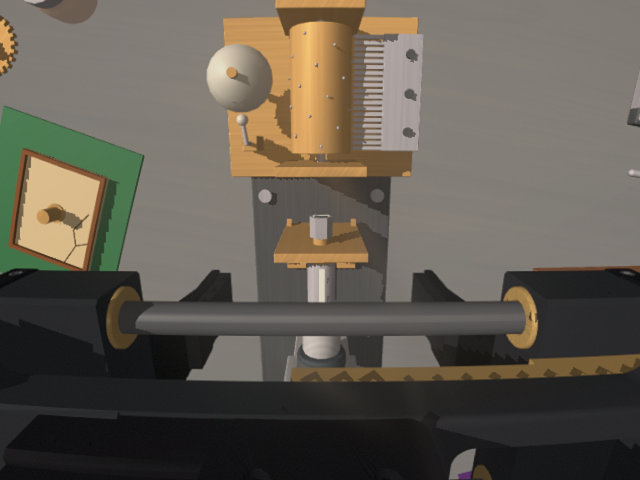

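The wrist view shows the head at (320,225) behind the bracket and the fingers straddling it symmetrically (225 and 415). Position and yaw agree within about 1 mm, so I go down to just above the bracket and recheck.

>>> servo_tool(
  increments=[
    [0, [-0.3, 0, 20], 0],
    [0, [0, 0, 35], 0],
    [0, [0, 0, 25], 0],
    [0, [0, 0, 10], 0],
    [0, [0, 0, 0], 0],
  ],
)

```text
time_s: 12.42
position: [0.5396, 0.0198, 0.1478]
tcp_rot: [[0.988, 0.157, -0.001], [0.157, -0.988, 0.0], [-0.001, -0.0, -1.0]]
force: [-0.3, 0.1, 0.5]
opening: 1.002
```

```bash
python3 m.py 7
python3 - <<'E'
from h import *
for n in("side","scene"):
  p,d=bot.capture(n);cv2.imwrite(f"pics/{n}7.png",cv2.resize(p[150:310,260:450],None,fx=4,fy=4)[:600,:800])
E
```

```text
{'time_s': 12.425, 'position': [0.5396, 0.0198, 0.1478], 'tcp_rot': [[0.9876, 0.1568, -0.0009], [0.1568, -0.9876, 0.0002], [-0.0009, -0.0003, -1.0]], 'joint_positions': [-9.7581, 29.6889, 98.4646, 0.002, 51.8995, 71.2215], 'force': [-0.3293, 0.1435, 0.4815], 'opening': 1.0024}
tops 2983
(array([522.6,  18.2]), array([ 2.1, 75.5]), 8.8) 761
(array([586.3,  28.6]), array([ 8. , 69.9]), 9.1) 2222
head (array([535.2,  19. ]), array([26. , 22.2]), 9.6) 1440 0.10798431405127944
```

View pics/wrist7.png

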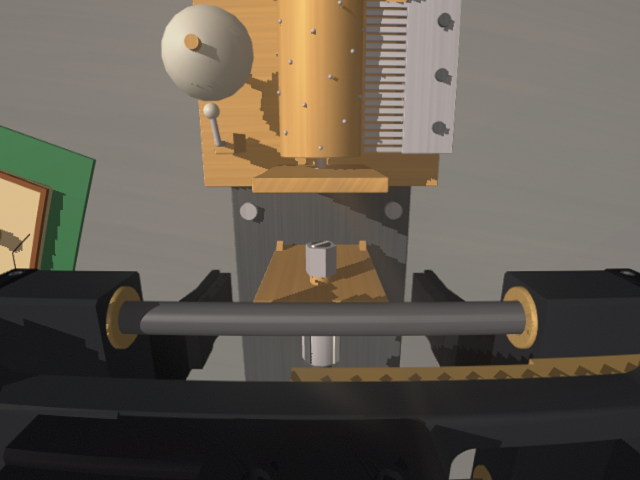

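View pics/side7.png

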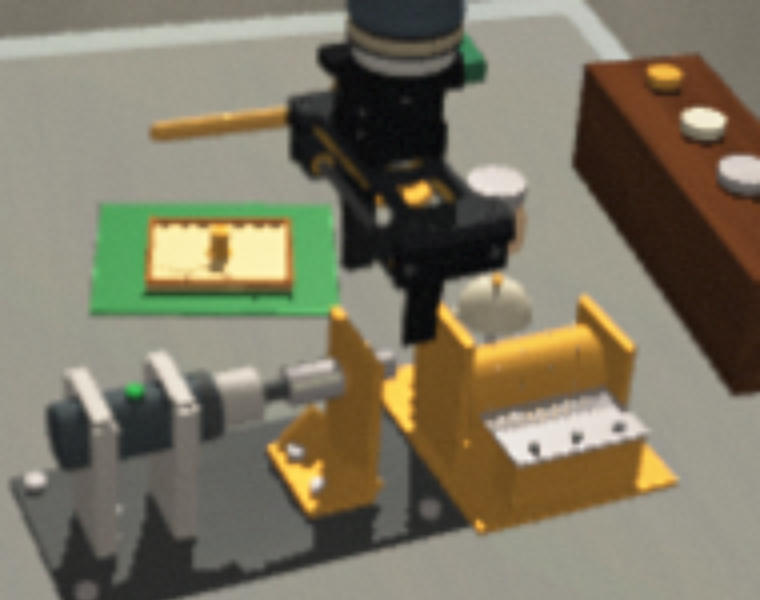

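View pics/scene7.png

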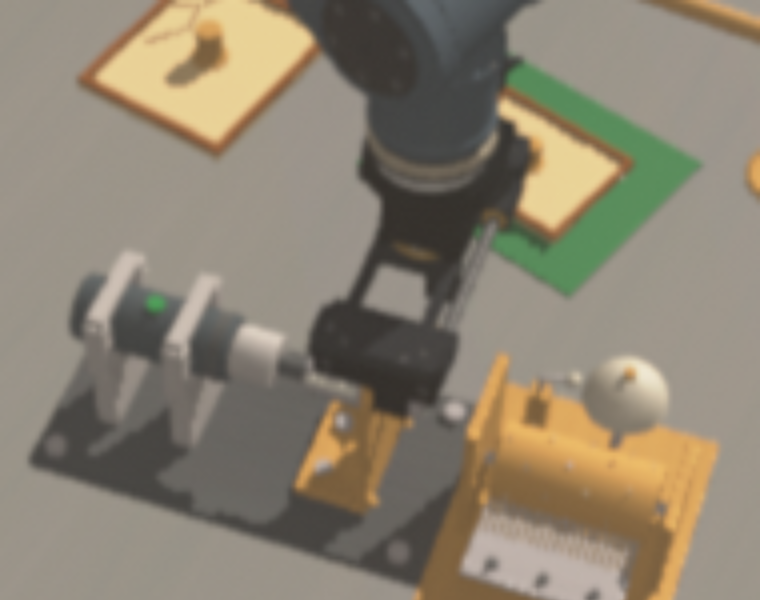

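The fingers are over the gap, clear of bracket and bridge; the head is at wrist pixel (320,258) and centred. Descending to grip depth.

>>> servo_tool(
  increments=[
    [0, [0, -0.5, 15], 0],
    [0, [0, 0, 22], 0],
    [0, [0, 0, 20], 0],
    [0, [0, 0, 10], 0],
    [0, [0, 0, 4], 0],
  ],
)

```text
time_s: 13.2
position: [0.5394, 0.0203, 0.0765]
tcp_rot: [[0.988, 0.156, -0.001], [0.156, -0.988, 0.0], [-0.001, -0.0, -1.0]]
force: [0.2, 0.7, 0.5]
opening: 0.998
```

>>> servo_tool(
  increments=[
    [0.4, [0, 0, 0], 0],
    [0.6, [0, 0, 0], 0],
    [0.8, [0, 0, 0], 0],
    [1, [0, 0, 0], 0],
    [1, [0, 0, 0], 0],
  ],
)

```text
time_s: 13.82
position: [0.5397, 0.0203, 0.0773]
tcp_rot: [[0.988, 0.156, 0.0], [0.156, -0.988, -0.0], [0.0, 0.0, -1.0]]
force: [-0.0, -0.9, -0.4]
opening: 0.514
```

```bash
python3 m.py 8;python3 - <<'E'
from h import *
for n in("side",):
  p,d=bot.capture(n);cv2.imwrite(f"pics/{n}8.png",cv2.resize(p[190:310,260:420],None,fx=5,fy=5))
E
```

```text
{'time_s': 13.825, 'position': [0.5397, 0.0203, 0.0773], 'tcp_rot': [[0.9877, 0.1564, 0.0003], [0.1564, -0.9877, -0.0001], [0.0003, 0.0001, -1.0]], 'joint_positions': [-9.7054, 36.2369, 101.201, -0.0003, 42.543, 71.2945], 'force': [-0.0216, -0.9372, -0.3991], 'opening': 0.5141}
tops 6919
(array([537.1,  20.4]), array([16.3, 55.2]), 8.8) 1247
(array([586.2,  28.5]), array([ 8.5, 70.3]), 9.3) 5672
head (array([535.8,  14. ]), array([26.5, 32.6]), 6.7) 1818 0.10799471537980299
```

View pics/wrist8.png

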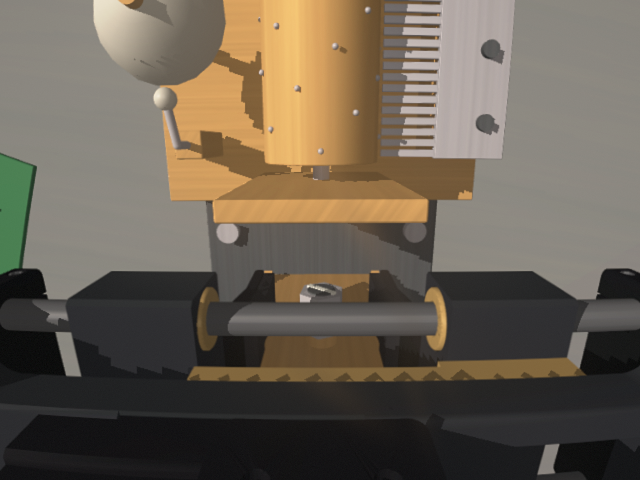

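View pics/side8.png

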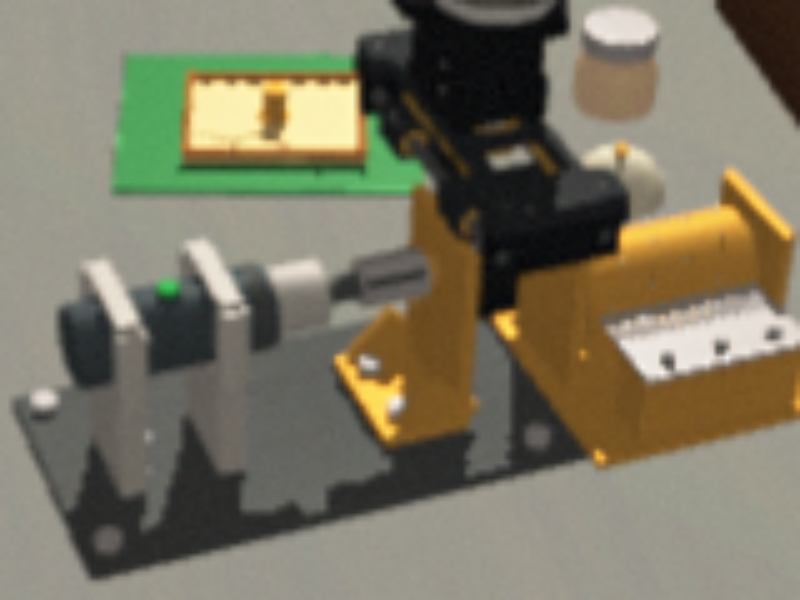

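The head at (320,292) is between the closing fingers with nothing touched. Closing further.

>>> servo_tool(
  increments=[
    [1, [0, 0, 0], 0],
    [1, [0, 0, 0], 0],
    [1, [0, 0, 0], 0],
    [1, [0, 0, 0], 0],
    [1, [0, 0, 0], 0],
  ],
)

```text
time_s: 14.55
position: [0.5396, 0.0204, 0.0772]
tcp_rot: [[0.988, 0.156, -0.0], [0.156, -0.988, 0.0], [0.0, -0.0, -1.0]]
force: [0.3, -0.2, 0.9]
opening: 0.199
```

```bash
cat > k.py <<'E'
from h import *
import sys
s=bot.read_state();print({k:np.round(s[k],4).tolist() for k in("time_s","position","force","moment","opening")})
o=[]
for n in("side","scene","wrist"):
  p,d=bot.capture(n)
  # crop on socket
  th=np.radians(9.2);S=np.array([.5235-.035*np.cos(th),.0178-.035*np.sin(th),.095]);H=np.array([.539,.0205,.095])
  c=proj(n,H if n=="wrist" else S,s)[0].astype(int);w=40 if n=="wrist" else 15
  y0=max(0,min(c[1]-w,480-2*w));x0=c[0]-w
  o.append(cv2.resize(p[y0:y0+2*w,x0:x0+2*w],(250,250),interpolation=cv2.INTER_CUBIC))
cv2.imwrite(f"pics/k{sys.argv[1]}.png",np.hstack(o))
E
python3 k.py 0
```

```text
{'time_s': 14.55, 'position': [0.5396, 0.0204, 0.0772], 'force': [0.3379, -0.2153, 0.8736], 'moment': [0.2252, 0.1108, 0.0003], 'opening': 0.1992}
```

View pics/k0.png

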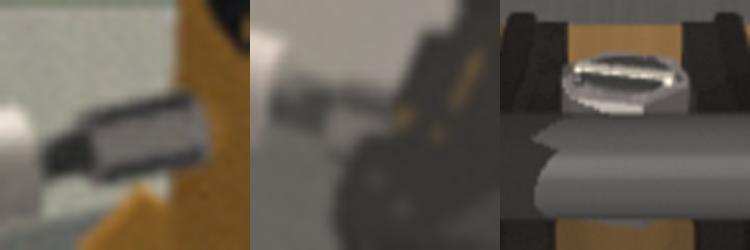

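>>> servo_tool(
  increments=[
    [1, [0, 0, 0], 0],
    [1, [0, 0, 0], 0],
    [1, [0, 0, 0], 0],
    [1, [0, 0, 0], 0],
    [1, [0, 0, 0], 0],
  ],
)

```text
time_s: 15.32
position: [0.5396, 0.0204, 0.0771]
tcp_rot: [[0.988, 0.156, -0.0], [0.156, -0.988, 0.0], [-0.0, -0.0, -1.0]]
force: [-0.3, 1.6, 0.5]
opening: 0.204
```

```bash
python3 k.py 1
```

```text
{'time_s': 15.325, 'position': [0.5396, 0.0204, 0.0771], 'force': [-0.3309, 1.5526, 0.4573], 'moment': [0.2918, 0.1195, 0.0351], 'opening': 0.2044}
```

View pics/k1.png

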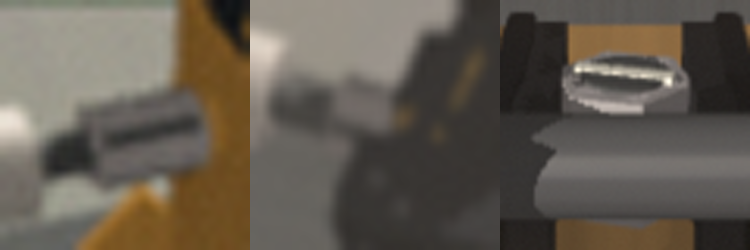

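>>> servo_tool(
  increments=[
    [1, [0, 0, 0], 0],
    [1, [0, 0, 0], 0],
    [1, [0, 0, 0], 0],
    [1, [0, 0, 0], 0],
    [1, [0, 0, 0], 0],
  ],
)

```text
time_s: 16.1
position: [0.5396, 0.0204, 0.0771]
tcp_rot: [[0.988, 0.156, -0.0], [0.156, -0.988, 0.0], [-0.0, -0.0, -1.0]]
force: [0.3, 2.1, -0.4]
opening: 0.203
```

```bash
python3 k.py 2
```

```text
{'time_s': 16.1, 'position': [0.5396, 0.0204, 0.0771], 'force': [0.3435, 2.1333, -0.4129], 'moment': [0.4515, 0.1537, -0.0129], 'opening': 0.2027}
```

View pics/k2.png

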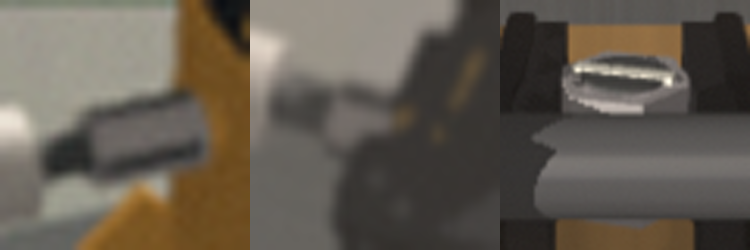

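The head's slot stays at the same angle in all three crops while the socket's flutes move, so the bolt is held and the nut is running up. Holding.

>>> servo_tool(
  increments=[
    [1, [0, 0, 0], 0],
    [1, [0, 0, 0], 0],
    [1, [0, 0, 0], 0],
    [1, [0, 0, 0], 0],
    [1, [0, 0, 0], 0],
  ],
)

```text
time_s: 16.88
position: [0.5396, 0.0204, 0.0771]
tcp_rot: [[0.988, 0.156, -0.0], [0.156, -0.988, 0.0], [-0.0, -0.0, -1.0]]
force: [-0.4, 2.9, 0.6]
opening: 0.198
```

>>> servo_tool(
  increments=[
    [1, [0, 0, 0], 0],
    [1, [0, 0, 0], 0],
    [1, [0, 0, 0], 0],
    [1, [0, 0, 0], 0],
    [1, [0, 0, 0], 0],
  ],
)

```text
time_s: 17.5
position: [0.5396, 0.0204, 0.0772]
tcp_rot: [[0.988, 0.156, -0.0], [0.156, -0.988, 0.0], [-0.0, -0.0, -1.0]]
force: [-0.7, 3.0, 1.7]
opening: 0.197
```

>>> servo_tool(
  increments=[
    [1, [0, 0, 0], 0],
    [1, [0, 0, 0], 0],
    [1, [0, 0, 0], 0],
    [1, [0, 0, 0], 0],
    [1, [0, 0, 0], 0],
  ],
)

```text
time_s: 18.12
position: [0.5396, 0.0203, 0.0772]
tcp_rot: [[0.988, 0.156, -0.0], [0.156, -0.988, 0.0], [-0.0, -0.0, -1.0]]
force: [-0.5, 3.5, 0.4]
opening: 0.199
```

>>> servo_tool(
  increments=[
    [1, [0, 0, 0], 0],
    [1, [0, 0, 0], 0],
    [1, [0, 0, 0], 0],
    [1, [0, 0, 0], 0],
    [1, [0, 0, 0], 0],
  ],
)

```text
time_s: 18.75
position: [0.5396, 0.0203, 0.0771]
tcp_rot: [[0.988, 0.156, -0.0], [0.156, -0.988, 0.0], [-0.0, -0.0, -1.0]]
force: [-0.6, 3.7, 0.9]
opening: 0.2
```

>>> servo_tool(
  increments=[
    [1, [0, 0, 0], 0],
    [1, [0, 0, 0], 0],
    [1, [0, 0, 0], 0],
    [1, [0, 0, 0], 0],
    [1, [0, 0, 0], 0],
  ],
)

```text
time_s: 19.38
position: [0.5396, 0.0203, 0.0771]
tcp_rot: [[0.988, 0.156, -0.0], [0.156, -0.988, 0.0], [-0.0, -0.0, -1.0]]
force: [-0.2, 3.7, 1.3]
opening: 0.195
```

>>> servo_tool(
  increments=[
    [1, [0, 0, 0], 0],
    [1, [0, 0, 0], 0],
    [1, [0, 0, 0], 0],
    [1, [0, 0, 0], 0],
    [1, [0, 0, 0], 0],
  ],
)

```text
time_s: 20.0
position: [0.5396, 0.0203, 0.0771]
tcp_rot: [[0.988, 0.156, -0.0], [0.156, -0.988, 0.0], [-0.0, -0.0, -1.0]]
force: [-0.2, 4.4, 1.7]
opening: 0.199
```

>>> servo_tool(
  increments=[
    [1, [0, 0, 0], 0],
    [1, [0, 0, 0], 0],
    [1, [0, 0, 0], 0],
    [1, [0, 0, 0], 0],
    [1, [0, 0, 0], 0],
  ],
)

```text
time_s: 20.62
position: [0.5396, 0.0203, 0.0771]
tcp_rot: [[0.988, 0.156, -0.0], [0.156, -0.988, 0.0], [-0.0, -0.0, -1.0]]
force: [-0.0, 3.5, 0.3]
opening: 0.204
```

>>> servo_tool(
  increments=[
    [1, [0, 0, 0], 0],
    [1, [0, 0, 0], 0],
    [1, [0, 0, 0], 0],
    [1, [0, 0, 0], 0],
    [1, [0, 0, 0], 0],
  ],
)

```text
time_s: 21.25
position: [0.5397, 0.0203, 0.0772]
tcp_rot: [[0.988, 0.156, -0.0], [0.156, -0.988, 0.0], [-0.0, -0.0, -1.0]]
force: [-0.4, 4.2, 1.0]
opening: 0.198
```

```bash
python3 k.py 3
```

```text
{'time_s': 21.25, 'position': [0.5397, 0.0203, 0.0772], 'force': [-0.4382, 4.2063, 1.0156], 'moment': [0.7835, 0.2172, -0.0064], 'opening': 0.1984}
```

>>> servo_tool(
  increments=[
    [1, [0, 0, 0], 0],
    [1, [0, 0, 0], 0],
    [1, [0, 0, 0], 0],
    [1, [0, 0, 0], 0],
    [1, [0, 0, 0], 0],
  ],
)

```text
time_s: 22.02
position: [0.5396, 0.0203, 0.0772]
tcp_rot: [[0.988, 0.156, -0.0], [0.156, -0.988, 0.0], [-0.0, -0.0, -1.0]]
force: [-0.3, 4.5, 0.1]
opening: 0.197
```

```bash
python3 k.py 4
```

```text
{'time_s': 22.025, 'position': [0.5396, 0.0203, 0.0772], 'force': [-0.3007, 4.4599, 0.0871], 'moment': [0.8439, 0.2537, -0.0036], 'opening': 0.1966}
```

>>> servo_tool(
  increments=[
    [1, [0, 0, 0], 0],
    [1, [0, 0, 0], 0],
    [1, [0, 0, 0], 0],
    [1, [0, 0, 0], 0],
    [1, [0, 0, 0], 0],
  ],
)

```text
time_s: 22.8
position: [0.5396, 0.0203, 0.0771]
tcp_rot: [[0.988, 0.156, -0.0], [0.156, -0.988, 0.0], [-0.0, -0.0, -1.0]]
force: [-0.3, 5.4, 0.6]
opening: 0.203
```

```bash
python3 k.py 5; python3 -c "
import cv2,numpy as np
cv2.imwrite('pics/k345.png',cv2.resize(np.vstack([cv2.imread(f'pics/k{i}.png') for i in (3,4,5)]),(600,600)))"
```

```text
{'time_s': 22.8, 'position': [0.5396, 0.0203, 0.0771], 'force': [-0.3315, 5.3929, 0.6478], 'moment': [0.9118, 0.2227, 0.0046], 'opening': 0.2026}
```

View pics/k345.png

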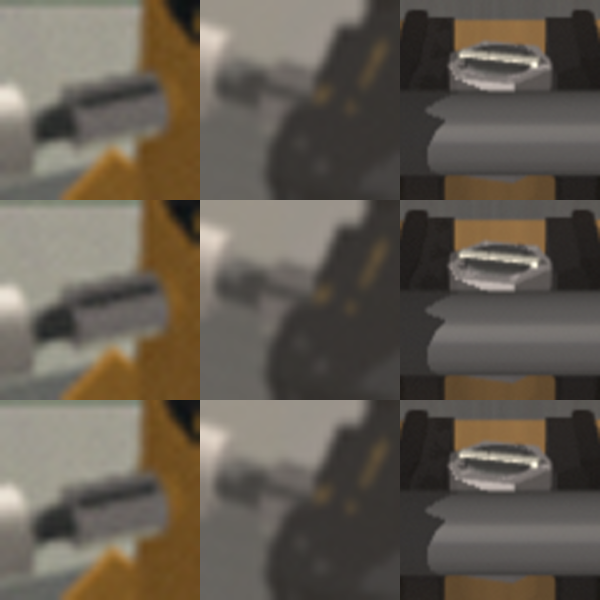

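All three crops, 1.5 s in total, show the socket unchanged and the slot still. I'll check this numerically at a different interval.

>>> servo_tool(
  increments=[
    [1, [0, 0, 0], 0],
    [1, [0, 0, 0], 0],
  ],
)

```text
time_s: 23.2
position: [0.5396, 0.0203, 0.0771]
tcp_rot: [[0.988, 0.156, -0.0], [0.156, -0.988, 0.0], [-0.0, -0.0, -1.0]]
force: [0.1, 4.4, 0.5]
opening: 0.198
```

```bash
python3 k.py 6
```

```text
{'time_s': 23.2, 'position': [0.5396, 0.0203, 0.0771], 'force': [0.0674, 4.4384, 0.4913], 'moment': [0.8424, 0.233, -0.0166], 'opening': 0.1976}
```

>>> servo_tool(
  increments=[
    [1, [0, 0, 0], 0],
    [1, [0, 0, 0], 0],
    [1, [0, 0, 0], 0],
  ],
)

```text
time_s: 23.72
position: [0.5396, 0.0203, 0.0771]
tcp_rot: [[0.988, 0.156, -0.0], [0.156, -0.988, 0.0], [-0.0, -0.0, -1.0]]
force: [-0.6, 4.3, 0.8]
opening: 0.198
```

```bash
python3 k.py 7
python3 - <<'E'
import cv2,numpy as np
I=[cv2.imread(f'pics/k{i}.png').astype(float) for i in range(8)]
for a,b in((0,1),(1,2),(2,3),(3,4),(4,5),(5,6),(6,7),(3,7)):
    D=abs(I[a]-I[b]).mean(2); print(a,b,"socket",D[80:200,80:200].mean().round(2),"bg",D[0:70,0:150].mean().round(2),"head",D[50:115,560:690].mean().round(2))
from h import *
for n in("scene","side"):
    p,d=bot.capture(n);cv2.imwrite(f"pics/{n}9.png",p)
    for r in bot.trace(n,"lid")[:3]:
        Q,_=pts(n,d,r['region']);print(n,r['p'],rect(Q),np.median(Q[:,2]).round(3))
E
```

```text
{'time_s': 23.725, 'position': [0.5396, 0.0203, 0.0771], 'force': [-0.5848, 4.3378, 0.821], 'moment': [0.8798, 0.2532, -0.0269], 'opening': 0.1982}
0 1 socket 15.65 bg 1.34 head 1.24
1 2 socket 15.58 bg 1.24 head 1.14
2 3 socket 14.93 bg 1.37 head 2.04
3 4 socket 1.42 bg 1.4 head 1.64
4 5 socket 1.45 bg 1.39 head 1.64
5 6 socket 1.51 bg 1.3 head 1.34
6 7 socket 1.41 bg 1.26 head 1.27
3 7 socket 1.38 bg 1.37 head 1.5
scene 0.96 (array([221.3, 297.7]), array([164.8, 139.3]), 84.9) 0.008
scene 0.76 (array([ 163.4, -310.8]), array([107.8, 130.1]), 24.6) 0.005
scene 0.71 (array([552.4, 222.5]), array([102.3, 355.5]), 21.1) 0.01
side 0.92 (array([219.1, 296.2]), array([171. , 134.8]), 84.5) 0.007
side 0.76 (array([486.2, 317.5]), array([109.5, 117.3]), 80.7) 0.01
side 0.56 (array([ 163.1, -311.6]), array([100.8, 133.5]), 25.6) 0.005
```

View pics/scene9.png

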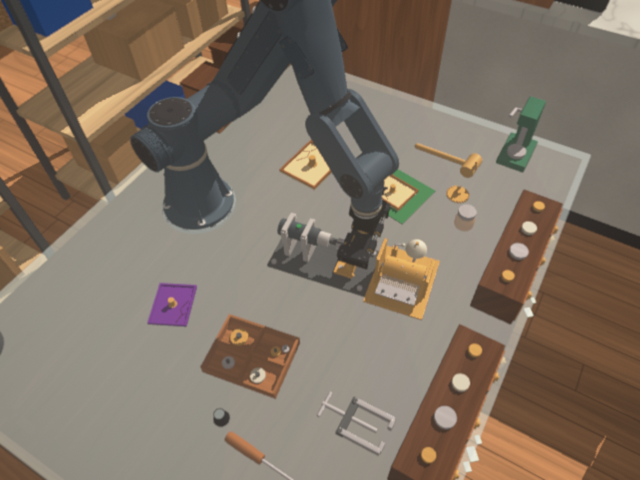

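The socket has stood still for 2.5 s (pixel change at noise level) and the head is still gripped. In the scene view the lid lies on the mat at (397,192) and everything else is in place. Handing in.

```bash
python3 -c "
from rig import bot
print(bot.hand_in())"
```

```text
the job is handed in; nothing more can be done
None
```

The job is done and handed in at about 24 s, with the gripper still holding the bolt head. I lifted the small cream lid by its knob and laid it flat on the green mat. I then straddled the hidden bolt head from above and held it until the nut was tight.

- **Lid:** it lies flat, with its plate about 9 mm above the table on the 4 mm mat, and well inside the mat's edges. It was lowered until it touched with about 5 N before I let go.
- **Socket:** between pictures it changed clearly while the nut ran up (difference about 15), then stayed at the noise level (about 1.4) for the last 2.5 s.
- **Bolt head:** its slot kept its angle to the eye, with the fingers at 17.3 mm. The side force settled at about 4–5 N, far below the limits.
- **Other things:** they look unmoved in the last scene picture.
- **Disagreements:** the cameras differed by up to about 3.7 mm on the bracket's position, so I went mostly by the wrist camera. In the last scene picture one lid detection was too smeared to use because the arm partly hid the lid; the side camera gave the lid's position correctly.

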